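One tealight from the dispenser into the tea warmer

ROBOT

A 7-joint arm with a two-finger parallel gripper is mounted at the origin on a cart in front of the work surface, level with it; the furniture and walls round the work are solid. World frame = base frame: x ahead of the robot, y to its left, z up, the work surface at z = 0. Lengths are in m, angles in degrees, forces in N, time in s.
With the tool pointing down it reaches from about 0.425 to 0.875 m from the base axis. Payload 4.7 kg.
Tool frame: the origin (TCP) lies midway between the tips of the shut fingers; the grasp point (between the pads) lies 19 mm behind it; z points along the fingers, y is the line along which they close (so a half turn about z gives the same grasp; the last joint's range is limited). The gripper opens to 87 mm and grips with 3 to 60 N. Pads are 19 mm wide; open, the fingers measure 117 mm over their backs; the gripper's body (75 mm by 190 mm) begins 51 mm behind the grasp point.
Start: joints at [64.75, 18.392, -4.016, 83.108, 1.295, 78.541, -3.26], TCP at [0.286, -0.584, 0.184] pointing down, gripper open.
Joint ranges: [-163.93, 163.93], [-17.29, 119.83], [-79.2, 71.16], [3.27, 140.29], [-89.18, 269.18], [5.43, 117.66], [-154.24, 154.24]. Speed limits (degrees/s): [147.25, 147.25, 180, 180, 180, 180, 180].

INTERFACE

Orientations are given as [roll, pitch, yaw] about the fixed x, y, z axes, in that order (R = Rz(yaw) Ry(pitch) Rx(roll)).
In Python, from cell import env, viewer, boxes_of, masks_of gives the robot as it stands. The module is installed in compiled form; this text tells all that it offers.
- The arm moves only by the tool apply_moves, never from a script. Its argument "moves" is a list of rows, each a list of 7 numbers: the shift along the tool's x, y, z scaled (see below), then the turn, a rotation vector about the tool's x, y, z scaled (see below), then the opening, from 0 (shut) to 1 (fully open). A call has 1 to 20 rows; each row is the pose to reach, as a shift and turn from the pose commanded when the call began, along the tool's axes at that moment; what a row does not reach only later rows make up. The controller multiplies each number of a shift by 0.2 m and each number of a turn by 1.5 rad. A row lasts 1/10 s, in which the tool goes at most 50 mm and 8.59 degrees, less where a joint would pass 70% of its speed; a pose out of reach is approached as far as the arm can. A call with a number of a shift or a turn outside -1 to 1 is refused whole. A call with a gripper value outside its range is refused whole. The fingers move at their own pace and stop on an object; "grip_force" is the grip in N (left out, the last holds). Time passes only in rows, so rows that repeat a pose let the fingers close. It gives the time, the measured TCP pose, the force, the opening and the grip force at its end, in the units of the state.
- env.get_obs(): the state, without advancing time (a new reading comes with each control period).
- viewer.read_camera(name): name is "scene" or "side" or "wrist"; returns the picture (400x640x3 uint8, red, green, blue); there is no depth.
- viewer.get_calibration(name): a dict with "fov_y" (degrees; the focal length in pixels is half the picture's height over the tangent of half this angle, whatever the lens; pixels are square), "cx", "cy" (the principal point, pixels), "position" and "orientation" of the camera in the world. Camera axes: x right, y up, looking along -z (the intrinsics and any distortion apply to the point x, -y, -z); pixel columns grow to the right and rows downward; lengths in m; the calibration is good to about 2 mm. A picture is of the moment at which its call begins: read the wrist's pose just before it. get_calibration takes no time and is no camera call; for the wrist camera it gives the pose at the moment of the call.
- env.sign_off(): hands the job in; it is judged then, once.
Trained networks look in the newest picture that a camera, given by its name, has taken for a name from the list of things; names that differ only in an ending like _2 or _b are one class to them, and where a whole thing is asked for, a point or a joint stands for the part that bears it (a point fixed in the world has none). Each returns a list of dicts, best first, with "conf" (0 to 1); they miss things now and then, are a little off and sometimes report something else, mostly with a low value. They report only what shows in the picture. A call takes as long as a camera call.
- boxes_of(camera, target): "location" ([column, row] in pixels, amid what is visible of it).
- masks_of(camera, target): "pixels" (400x640 bool, what is visible of it) and "location" ([column, row] in pixels, amid what is visible of it).
The state is a dict: "time_s": time; "qpos": joint angles; "joint_velocities": joint speeds; "effort": joint torques, N m; "tool_pos": TCP position; "tool_rot": TCP orientation; "force": force on the tool from outside, world axes, zero at the start; "wrist_torque": the same for the moment, N m; "grip_width": finger opening in m; "grasp_force": force on a finger pad.
Only numpy, scipy, OpenCV 4.12 (cv2) and the standard library are available. Lean on these libraries where they do the work, as an engineer would, in place of code of your own. Each camera call takes 0.05 s, during which the arm holds its last target. There are 200 camera calls.

TASK

Press the dispenser's plunger fully down once and let it come back up, so that a single tealight comes out of the slot at the front. Then push that tealight across the worktop with your fingertips, through the open side of the tea warmer, and leave it standing in the middle of the warmer. Nothing is to be picked up: do not lift the tealight, leave the other tealights in the dispenser, and leave the salt shaker, the checked cup and the teaspoon where they are.

Things in the scene. Friction and masses are not known exactly. Their poses are not given: they have to be found in the camera images.
- dispenser: White tealight dispenser fixed to the worktop, 119 long, 49 wide (71 over its low feet), 47 high without the plunger. Origin on the worktop under the centre of its stack of tealights. Own -x points out of the outlet, roughly to the robot: front face 24.5 mm from the origin along -x, back 95 mm along +x. Outlet 19 high, at worktop level. The well is open at the top, without a floor.
- dispenser_out (a point): Point 77 mm in front of the dispenser's origin (its -x), 7.5 mm above the worktop, where the centre of the ejected tealight comes to stand after a slow full press (a fast one shoots it farther). A pusher 34 wide, 12 high slides it out along the worktop and goes back as the plunger rises; the next tealight then drops down, and another full press would eject that too.
- plunger_top (a point): Centre of the top face of the plunger's round steel cap, 36 mm across, facing up. It stands 108 mm above the worktop when up, 58 mm behind the dispenser's origin (its +x), and moves straight down by 28 mm.
- plunger (a joint): How far the plunger is pressed, in m: 0 is up, 0.028 is fully down. Its spring takes 4 N at the start and 10 N fully down and returns it by itself.
- tealight_a_center (a point): Lowest tealight of the stack of three, the one that is ejected: aluminium cup with wax, 38 across, 15 high, about 15 g, standing upright on the worktop. This point is its centre, 7.5 mm above its underside.
- tealight_b_center (a point): Second tealight from the bottom in the dispenser's well, same size; this point is its centre.
- tealight_c_center (a point): Third (top) tealight in the dispenser's well, same size; this point is its centre.
- warmer: Tea warmer fixed to the worktop, right of the dispenser: U of upright steel plate, open on top and on one side, no floor. 112 square outside, 104 wide inside (100 at the rolled rim), 35 high. Origin on the worktop in the middle of the U. The open side is its own -x side, roughly to the robot's left (+y), its mouth 54 mm from the origin; the back wall's inside is 52 mm along +x.
- salt: Salt shaker, bystander, 44 across, 90 high; origin at the centre of its underside.
- checked_cup: Small checked cup standing upside down, bystander, 66 across, 53 high; origin at the centre of its underside.
- spoon: Teaspoon lying on the worktop, bystander, 134 long along its own x, 27 wide, 12 high; origin on the worktop under its middle.

How it is judged (in metres and radians):
On the way, in this order (a step that is already met when the one before it is completed fails the run):
1. the plunger is pressed down and the lowest tealight is out (value of joint plunger above 0.025 m and x of tealight_a_center in the frame of dispenser below -0.06 m), for 0.05 s.
2. the plunger is up again, the tealight outside (value of joint plunger below 0.003 m and x of tealight_a_center in the frame of dispenser below -0.06 m), for 0.2 s.
At the end, for the whole second after the job is handed in: The ejected tealight stands upright, at rest, on the worktop within 20 mm of the warmer's middle; plunger up (within 3 mm); the other two tealights in the dispenser (within 12 mm of the well's centre); salt shaker, cup and teaspoon within 30 mm of where they stood (horizontal distance between tealight_a_center and warmer below 0.02 m and height (world z) of tealight_a_center between 0.004 and 0.011 m and angle between tealight_a_center's own z axis and vertical below 0.1 rad and linear speed of tealight_a below 0.01 m/s and value of joint plunger below 0.003 m and horizontal distance between each of tealight_b_center, tealight_c_center and dispenser below 0.012 m and distance of each of salt, checked_cup, spoon from where it was at the start of the episode below 0.03 m); the robot touches nothing.
It fails at once if the ejected tealight is lifted or tipped over (height (world z) of tealight_a_center above 0.018 m or angle between tealight_a_center's own z axis and vertical above 0.5 rad).
It fails at once if a second tealight comes out of the dispenser (horizontal distance between any of tealight_b_center, tealight_c_center and dispenser above 0.03 m or height (world z) of any of tealight_b_center, tealight_c_center above 0.055 m).
It fails at once if a bystander is lifted or knocked over (height (world z) of any of salt, checked_cup, spoon above 0.02 m or angle between any of salt, checked_cup's own z axis and vertical above 0.5 rad).
It also fails if it takes over 64 s, if anything falls off the work surface, if the arm or the gripper's body presses on something with over 40 N, if the wrist force passes 120 N, or if a joint passes its speed limit or range.

## Working session

There is one attempt and no reset: what is moved stays moved. The work goes in short steps, Python scripts to look and compute and a tool call to move; the robot and the scene stay as the last step left them, time stands still between calls to the robot, and variables do not carry over. Pictures are saved under pics/ and viewed, at most 10 in all, crops included, and the job is handed in when it is done.

Besides the shell and the picture viewer there is one more tool, called after "Request:" in YAML: its name, and indented under it one key for each argument. apply_moves: Moves the arm, as the interface text tells. Shifts and turns lie within -1 to 1; 1 stands for 0.2 m of shift or 1.5 rad of turn. Its arguments: {"type":"object","properties":{"moves":{"type":"array","items":{"type":"array","items":{"type":"number","minimum":-1,"maximum":1}}},"grip_force":{"type":"number"}},"required":["moves"]}

```bash
mkdir -p pics; python3 - <<'E'
from cell import env, viewer, boxes_of, masks_of
import cv2
o=env.get_obs();print(o['time_s'],o['tool_pos'],o['tool_rot'],o['grip_width'])
for c in ['scene','side']:
    im=viewer.read_camera(c);cv2.imwrite(f'pics/{c}0.png',im[:,:,::-1])
    print(c,viewer.get_calibration(c))
    for t in ['dispenser','plunger_top','tealight_a_center','warmer','salt','checked_cup','spoon']:
        print(t,[(b['location'],round(b['conf'],2)) for b in boxes_of(c,t)[:3]])
E
```

```text
0.0 [ 0.28521664 -0.58338062  0.18305315] [-1.79889732e+02  2.63889441e-03  2.60597790e+01] 0.0868193362000481
scene {'fov_y': 47.38068943019271, 'cx': 310.68278675895056, 'cy': 204.44228768293698, 'position': array([-0.42276961, -0.48781139,  0.71710401]), 'orientation': array([ 61.05465904,  -1.22708458, -61.90569381])}
dispenser [([277.8, 203.6], 0.96)]
plunger_top []
tealight_a_center [([430.8, 280.0], 0.56)]
warmer [([353.3, 262.0], 0.71)]
salt []
checked_cup [([371.3, 223.8], 0.85)]
spoon [([432.4, 274.6], 0.55), ([273.6, 185.1], 0.43)]
side {'fov_y': 54.34068675160412, 'cx': 320.9651320518411, 'cy': 200.99690488943943, 'position': array([ 0.48244631, -0.85409637,  0.56743809]), 'orientation': array([61.41362141, -0.43084759, -4.30247256])}
dispenser [([334.9, 195.2], 0.65)]
plunger_top []
tealight_a_center []
warmer [([316.4, 274.8], 0.81)]
salt [([294.1, 162.7], 0.56)]
checked_cup [([376.4, 248.2], 0.86)]
spoon [([325.4, 332.8], 0.84)]
```

View pics/scene0.png

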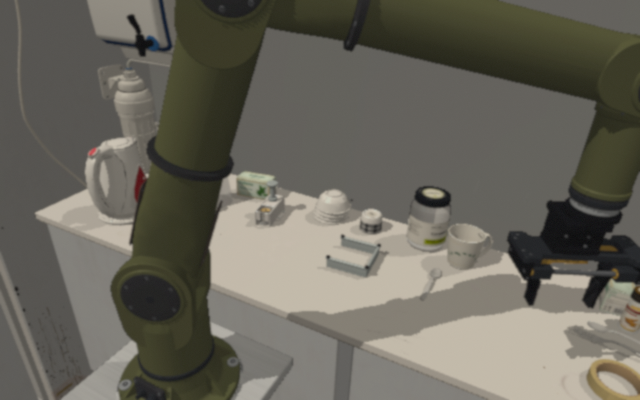

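View pics/side0.png

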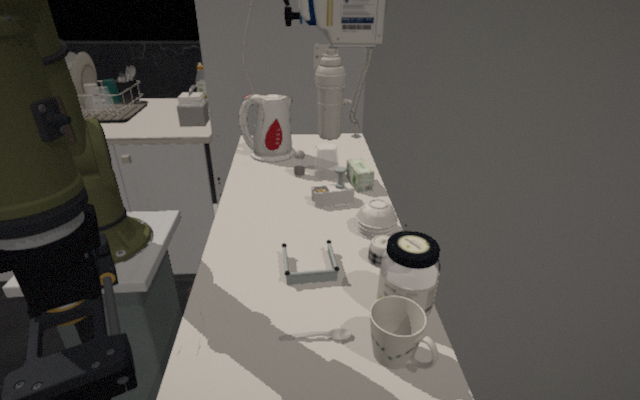

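The scene view shows the dispenser at about (270,210), the warmer at (353,258), the cup at (371,220) and the spoon at (431,283). In the side view they are at (333,193), (311,265), (380,250) and (320,334), with the salt at (299,163). Next I'll get coarse positions.

```bash
cat > h.py <<'E'
from cell import env, viewer, boxes_of, masks_of
import numpy as np, cv2
from scipy.spatial.transform import Rotation as R
def f(c): return 200/np.tan(np.radians(c['fov_y']/2))
def rot(e): return R.from_euler('xyz',e,degrees=True)
def ray(c,uv):
    d=np.array([(uv[0]-c['cx'])/f(c),-(uv[1]-c['cy'])/f(c),-1]);return rot(c['orientation']).apply(d)
def plane(c,uv,z):
    d=ray(c,uv);p=np.array(c['position']);return p+d*(z-p[2])/d[2]
def proj(c,P):
    q=rot(c['orientation']).inv().apply(np.atleast_2d(P)-c['position'])
    return np.c_[c['cx']+f(c)*q[:,0]/-q[:,2], c['cy']-f(c)*q[:,1]/-q[:,2]]
def tri(obs):
    A=np.zeros((3,3));b=np.zeros(3)
    for c,uv in obs:
        d=ray(c,uv);d/=np.linalg.norm(d);M=np.eye(3)-np.outer(d,d);A+=M;b+=M@c['position']
    return np.linalg.solve(A,b)
def rel(target,yaw=None):
    "scaled move numbers from current measured pose to target xyz and yaw (tool down)"
    o=env.get_obs();r=rot(o['tool_rot']);s=r.inv().apply(np.array(target)-o['tool_pos'])/0.2
    t=np.zeros(3) if yaw is None else (r.inv()*rot([180,0,yaw])).as_rotvec()/1.5
    return np.r_[s,t].round(3)
E
python3 - <<'E'
from h import *
S=viewer.get_calibration('scene');D=viewer.get_calibration('side')
for n,a,b,z in [('disp',(270,210),(333,193),.03),('warmer',(353,258),(311,266),.02),('cup',(371,221),(380,250),.026),('spoon',(431,283),(320,335),.005),('plung',(271,186),(340,169),.108),('salt',(200,200),(299,163),.04)]:
    print(n,plane(S,a,z).round(3),plane(D,b,z).round(3),tri([(S,a),(D,b)]).round(3))
print(viewer.get_calibration('wrist'))
E
```

```text
disp [0.587 0.175 0.03 ] [0.6   0.177 0.03 ] [0.6   0.184 0.024]
warmer [ 0.497 -0.139  0.02 ] [ 0.517 -0.156  0.02 ] [ 0.518 -0.132  0.003]
cup [ 0.688 -0.114  0.026] [ 0.682 -0.114  0.026] [ 0.682 -0.116  0.029]
spoon [ 0.516 -0.343  0.005] [ 0.523 -0.342  0.005] [ 0.523 -0.341  0.001]
plung [0.595 0.174 0.108] [0.619 0.177 0.108] [0.62  0.191 0.098]
salt [0.517 0.385 0.04 ] [0.504 0.388 0.04 ] [0.504 0.373 0.048]
{'fov_y': 62.111979206658226, 'cx': 313.03477899546954, 'cy': 199.69091203522723, 'position': array([ 0.35466649, -0.55085324,  0.38574928]), 'orientation': array([-1.61517656e+01, -6.19266636e-02, -6.39415896e+01])}
```

```bash
python3 - <<'E'
from h import *
print(rel([.42,-.3,.3],50),rel([.53,.06,.3],90))
E
```

```text
[ 1.228 -0.98  -0.579  0.     0.    -0.279] [ 2.513 -2.355 -0.579  0.     0.    -0.744]
```

Request:
apply_moves:
  moves:
    - [0.1, -0.1, -0.1, 0, 0, -0.08, 1]
    - [0.25, -0.23, -0.2, 0, 0, -0.17, 0.6]
    - [0.4, -0.37, -0.3, 0, 0, -0.26, 0.4]
    - [0.55, -0.5, -0.4, 0, 0, -0.36, 0.3]
    - [0.7, -0.65, -0.5, 0, 0, -0.45, 0.3]
    - [0.85, -0.8, -0.58, 0, 0, -0.55, 0.3]
    - [1, -0.94, -0.58, 0, 0, -0.65, 0.3]
    - [1, -0.94, -0.58, 0, 0, -0.744, 0.3]
    - [1, -0.94, -0.58, 0, 0, -0.744, 0.3]

```text
time_s: 1.7
tool_pos: [0.3832, -0.3263, 0.3008]
tool_rot: [180.0, 0.1, 90.2]
force: [0.1, -0.2, -0.0]
grip_width: 0.0319
grasp_force: 0.0
```

```bash
python3 - <<'E'
from h import *
print(env.get_obs()['tool_rot'],rel([.53,.06,.3],90),env.get_obs()['qpos'])
E
```

```text
[1.79968879e+02 9.69404990e-02 9.01686902e+01] [1.929e+00 7.400e-01 1.000e-03 0.000e+00 1.000e-03 2.000e-03] [ 55.32840195  -0.797365   -17.68356274  91.80618941  -0.18473454
  88.86948781  37.81849326]
```

Request:
apply_moves:
  moves:
    - [0.25, 0.1, 0, 0, 0, 0, 0.3]
    - [0.5, 0.2, 0, 0, 0, 0, 0.3]
    - [0.75, 0.3, 0, 0, 0, 0, 0.3]
    - [1, 0.37, 0, 0, 0, 0, 0.3]
    - [1, 0.37, 0, 0, 0, 0, 0.3]

```text
time_s: 2.2
tool_pos: [0.458, -0.1218, 0.3005]
tool_rot: [179.9, -0.1, 90.2]
force: [0.5, 0.9, -0.2]
grip_width: 0.0262
grasp_force: 0.0
```

Request:
apply_moves:
  moves:
    - [0.25, 0.1, 0, 0, 0, 0, 0.3]
    - [0.5, 0.2, 0, 0, 0, 0, 0.3]
    - [0.75, 0.3, 0, 0, 0, 0, 0.3]
    - [0.93, 0.37, 0, 0, 0, 0, 0.3]
    - [0.93, 0.37, 0, 0, 0, 0, 0.3]
    - [0.93, 0.37, 0, 0, 0, 0, 0.3]

```text
time_s: 2.8
tool_pos: [0.5309, 0.0584, 0.2996]
tool_rot: [-179.9, -0.0, 89.9]
force: [-0.3, -0.4, -0.3]
grip_width: 0.026
grasp_force: 0.0
```

```bash
python3 - <<'E'
from h import *
o=env.get_obs();print(o['time_s'],o['tool_pos'],o['qpos'])
c=viewer.get_calibration('wrist');im=viewer.read_camera('wrist')
cv2.imwrite('pics/w1.png',im[:,:,::-1]);print(c)
import pickle;pickle.dump(c,open('w1.pkl','wb'))
for t in ['dispenser','plunger_top','tealight_a_center','warmer','salt','checked_cup','spoon']:
    print(t,[(b['location'],round(b['conf'],2)) for b in boxes_of('wrist',t)[:3]])
E
```

```text
2.8 [0.53086982 0.05841305 0.29955831] [ 31.90467774   5.06048095 -43.67085948  87.25057341   3.47306983
  89.15042943 -11.79068883]
{'fov_y': 62.111979206658226, 'cx': 313.03477899546954, 'cy': 199.69091203522723, 'position': array([0.53203404, 0.13411602, 0.5011096 ]), 'orientation': array([-16.16743066,   0.08123119,  -0.0852864 ])}
dispenser [([377.4, 61.6], 0.9)]
plunger_top [([398.7, 51.5], 0.6), ([377.6, 64.4], 0.58)]
tealight_a_center []
warmer []
salt []
checked_cup []
spoon []
```

View pics/w1.png

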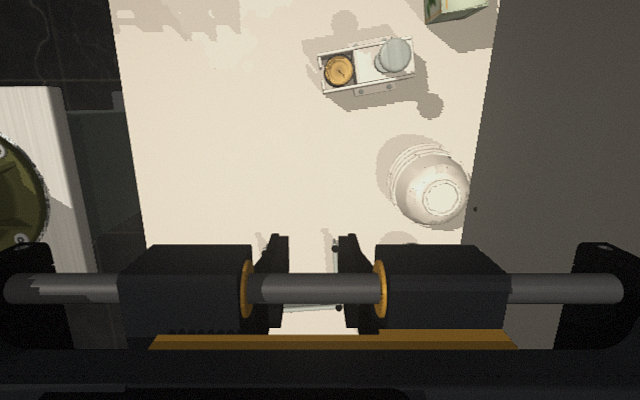

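The wrist view shows the top tealight at (339,71), the steel plunger cap at (395,54), and the dispenser box spanning columns 318–416. The warmer is hidden behind the gripper.

```bash
python3 - <<'E'
from h import *
import pickle
c=pickle.load(open('w1.pkl','rb'));D=viewer.get_calibration('side')
im=cv2.imread('pics/w1.png')
a=cv2.resize(im[10:130,290:440],None,fx=4,fy=4,interpolation=cv2.INTER_CUBIC)
b=cv2.resize(cv2.imread('pics/side0.png')[150:290,270:400],None,fx=4,fy=4,interpolation=cv2.INTER_CUBIC)
cv2.imwrite('pics/crop1.png',a);cv2.imwrite('pics/crop2.png',b)
t=plane(c,(339,71),.045);p=plane(c,(395,54),.108);print(t,p,np.degrees(np.arctan2(*(p-t)[1::-1])),np.hypot(*(p-t)[:2]))
print(tri([(c,(395,54)),(D,(341,170))]))
E
```

```text
[0.56482105 0.17407235 0.045     ] [0.62114007 0.18584725 0.108     ] 11.809007271535732 0.0575367672890019
[0.62311655 0.18687922 0.10014877]
```

View pics/crop1.png

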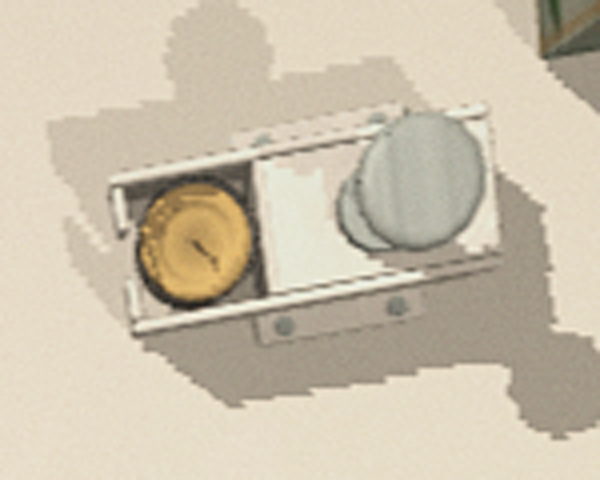

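View pics/crop2.png

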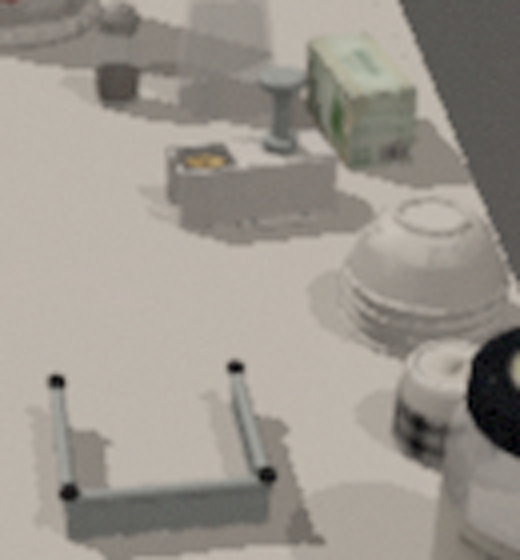

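The crops show the dispenser yawed by about 11°, with cap centre (395,55) and top tealight (339,71). In the side crop the warmer's rim corners are (57,382), (236,368), (69,492) and (267,475).

```bash
python3 - <<'E'
from h import *
D=viewer.get_calibration('side')
q=[plane(D,(270+u/4,150+v/4),.036)[:2] for u,v in [(57,382),(236,368),(69,492),(267,475)]]
for x in q: print(x.round(4))
print(np.mean(q,0),[np.linalg.norm(q[i]-q[j]).round(4) for i,j in [(0,1),(2,3),(0,2),(1,3)]])
d=q[2]+q[3]-q[0]-q[1];print('yaw',np.degrees(np.arctan2(d[1],d[0])))
print(rel([.62,.184,.20],90), rel([.62,.184,.12],90))
E
```

```text
[ 0.4569 -0.0948]
[ 0.5634 -0.0872]
[ 0.464  -0.1965]
[ 0.5707 -0.1892]
[ 0.51376091 -0.14195292] [np.float64(0.1068), np.float64(0.1069), np.float64(0.1019), np.float64(0.1022)]
yaw -85.95380195376586
[ 0.633  0.446  0.501  0.     0.    -0.001] [ 0.633  0.445  0.901  0.     0.    -0.001]
```

Request:
apply_moves:
  moves:
    - [0.2, 0.15, 0.15, 0, 0, 0, 0]
    - [0.4, 0.3, 0.3, 0, 0, 0, 0]
    - [0.63, 0.445, 0.5, 0, 0, 0, 0]
    - [0.63, 0.445, 0.65, 0, 0, 0, 0]
    - [0.63, 0.445, 0.8, 0, 0, 0, 0]
    - [0.63, 0.445, 0.88, 0, 0, 0, 0]
    - [0.63, 0.445, 0.88, 0, 0, 0, 0]
    - [0.63, 0.445, 0.88, 0, 0, 0, 0]

```text
time_s: 4.0
tool_pos: [0.6206, 0.1839, 0.1258]
tool_rot: [179.9, 0.0, 89.9]
force: [0.3, -1.7, 0.7]
grip_width: 0.0002
grasp_force: 0.0
```

```bash
python3 - <<'E'
from h import *
o=env.get_obs();print(o['tool_pos'],o['tool_rot'],o['qpos'],o['force'],o['grip_width'])
im=viewer.read_camera('wrist');im2=viewer.read_camera('side')
a=im[0:400,:];b=cv2.resize(im2[90:230,260:420],None,fx=2.5,fy=2.5)
v=np.zeros((400,1100,3),np.uint8)
v=np.hstack([cv2.resize(a,(400,250)),b[:250,:400]]);cv2.imwrite('pics/p1.png',v[:,:,::-1])
E
```

```text
[0.62057684 0.18390663 0.12583012] [1.79880424e+02 6.95843166e-03 8.99013692e+01] [ 15.20076632  26.11804998 -45.17049083  86.80370335  18.93517722
  74.84357797 -32.07914455] [ 0.3303017  -1.66231905  0.68915633] 0.0001818269262882791
```

View pics/p1.png

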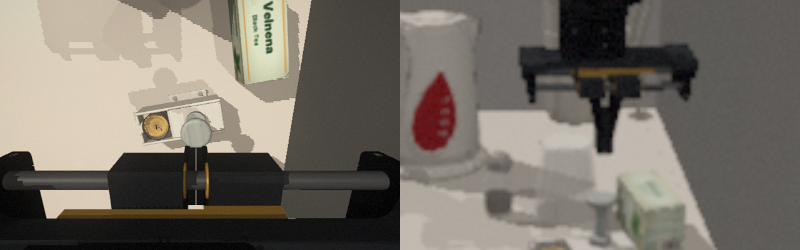

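```bash
python3 - <<'E'
from h import *
import pickle
o=env.get_obs();D=viewer.get_calibration('side');W=viewer.get_calibration('wrist')
P=np.array([o['tool_pos'],[.621,.185,.108]])
print(W['position'],W['orientation'],proj(D,P),proj(W,P))
w1=pickle.load(open('w1.pkl','rb'))
print(tri([(W,(312,206)),(w1,(395.2,55.2))]),tri([(W,(312,206)),(D,(340.4,168))]),plane(W,(312,206),.108),plane(W,(155*1.6,127*1.6),.045))
for t in ['plunger_top','tealight_a_center','dispenser']:
    print(t,[(b['location'],round(b['conf'],2)) for b in boxes_of('wrist',t)[:3]])
im=cv2.cvtColor(viewer.read_camera('wrist'),6); 
E
```

```text
[0.62127707 0.26008907 0.32851936] [-16.14968522  -0.22659516  -0.08649156] [[340.67508111 161.90524735]
 [340.37958808 167.83253586]] [[311.85340608 225.37833017]
 [311.55639714 215.09077534]]
[0.62278056 0.18696267 0.09549349] [0.62157963 0.19068845 0.1049509 ] [0.62132665 0.19166696 0.108     ] [0.5643395  0.17488643 0.045     ]
plunger_top [([314.6, 206.6], 0.88)]
tealight_a_center []
dispenser [([306.2, 186.2], 0.65)]
```

Request:
apply_moves:
  moves:
    - [0.02, 0, 0.02, 0, 0, 0, 0]
    - [0.02, 0, 0.04, 0, 0, 0, 0]
    - [0.02, 0, 0.06, 0, 0, 0, 0]
    - [0.02, 0, 0.07, 0, 0, 0, 0]
    - [0.02, 0, 0.08, 0, 0, 0, 0]
    - [0.02, 0, 0.09, 0, 0, 0, 0]
    - [0.02, 0, 0.1, 0, 0, 0, 0]
    - [0.02, 0, 0.11, 0, 0, 0, 0]
    - [0.02, 0, 0.11, 0, 0, 0, 0]

```text
time_s: 5.2
tool_pos: [0.6194, 0.1887, 0.1018]
tool_rot: [-180.0, 0.0, 90.0]
force: [0.3, -0.3, 1.0]
grip_width: 0.0006
grasp_force: 0.0
```

Request:
apply_moves:
  moves:
    - [0, 0, 0.01, 0, 0, 0, 0]
    - [0, 0, 0.02, 0, 0, 0, 0]
    - [0, 0, 0.03, 0, 0, 0, 0]
    - [0, 0, 0.03, 0, 0, 0, 0]

```text
time_s: 5.6
tool_pos: [0.6194, 0.1887, 0.0957]
tool_rot: [-180.0, 0.0, 90.0]
force: [-0.6, 0.5, -0.1]
grip_width: 0.0003
grasp_force: 0.0
```

```bash
python3 - <<'E'
from h import *
im=viewer.read_camera('wrist');im2=viewer.read_camera('side')
a=cv2.resize(im[100:350,210:460],(500,500),interpolation=2);b=cv2.resize(im2[130:230,300:360],(300,500),interpolation=2)
cv2.imwrite('pics/p2.png',np.hstack([a,b])[:,:,::-1])
o=env.get_obs();print(o['tool_pos'],o['force'])
D=viewer.get_calibration('side');W=viewer.get_calibration('wrist')
P=np.array([o['tool_pos'],[.621,.185,.108]])
print((proj(D,P)-[300,130])*5+[500,0],(proj(W,P)-[210,100])*2)
E
```

```text
[0.61954542 0.1887706  0.09603518] [ 1.37310163  0.44463193 -0.11082215]
[[698.04887153 205.29807378]
 [701.89794039 189.16267928]] [[203.70837929 250.75601993]
 [208.30261481 276.00432537]]
```

View pics/p2.png

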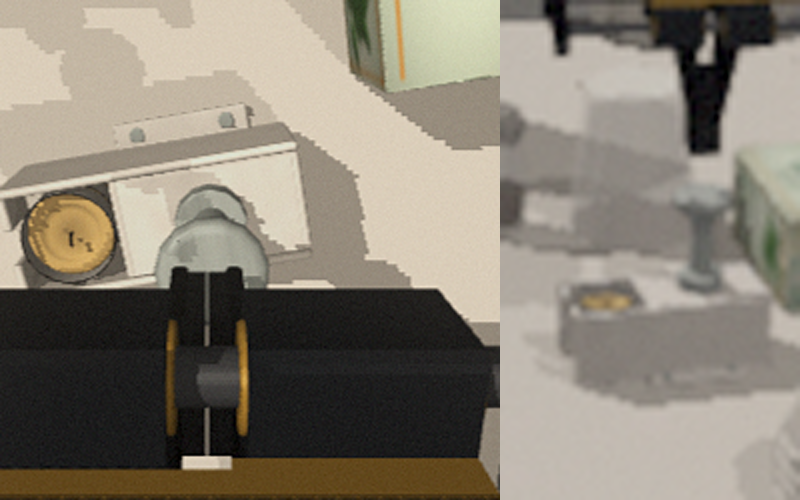

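The wrist half shows the shut tips at crop (207,268) over the cap. The side half shows the tip at (704,152), still above the cap at (702,190).

```bash
python3 - <<'E'
from h import *
D=viewer.get_calibration('side');W=viewer.get_calibration('wrist')
tip=[(W,(313.5,234)),(D,(340.8,160.4))]
cap=[(W,(316,228)),(D,(340.4,168))]
for q in (tip,cap):
    p=tri(q);print(p,[proj(c,p)-uv for c,uv in q])
print(W['position']-env.get_obs()['tool_pos'])
for z in (.095,.108,.115,.12,.13): print(plane(W,(316,228),z),plane(W,(313.5,234),z),plane(D,(340.8,160.4),z))
E
```

```text
[0.62170823 0.19524029 0.12710613] [array([[2.05202741, 0.25487492]]), array([[-0.39028025,  0.00849282]])]
[0.62197715 0.19045402 0.10505128] [array([[-0.2748249, -0.0336133]]), array([[ 0.05834512, -0.00152146]])]
[0.00084376 0.07576086 0.20154024]
[0.62223907 0.18656326 0.095     ] [0.62061277 0.18236894 0.095     ] [0.63309389 0.27174963 0.095     ]
[0.62212036 0.19156676 0.108     ] [0.62059843 0.1876416  0.108     ] [0.62894855 0.24076992 0.108     ]
[0.62205644 0.19426095 0.115     ] [0.6205907  0.19048073 0.115     ] [0.62671644 0.22408853 0.115     ]
[0.62201078 0.19618538 0.12      ] [0.62058518 0.19250868 0.12      ] [0.62512207 0.21217325 0.12      ]
[0.62191946 0.20003422 0.13      ] [0.62057414 0.19656458 0.13      ] [0.62193335 0.1883427  0.13      ]
```

Request:
apply_moves:
  moves:
    - [0, 0.01, 0.01, 0, 0, 0, 0]
    - [0, 0.01, 0.02, 0, 0, 0, 0]
    - [0, 0.01, 0.03, 0, 0, 0, 0]
    - [0, 0.01, 0.04, 0, 0, 0, 0]
    - [0, 0.01, 0.05, 0, 0, 0, 0]
    - [0, 0.01, 0.06, 0, 0, 0, 0]
    - [0, 0.01, 0.07, 0, 0, 0, 0]
    - [0, 0.01, 0.08, 0, 0, 0, 0]
    - [0, 0.01, 0.08, 0, 0, 0, 0]

```text
time_s: 6.6
tool_pos: [0.6213, 0.1887, 0.0797]
tool_rot: [-180.0, 0.0, 90.0]
force: [0.3, -0.5, -0.6]
grip_width: 0.0001
grasp_force: 0.0
```

Request:
apply_moves:
  moves:
    - [0, 0, 0.01, 0, 0, 0, 0]
    - [0, 0, 0.02, 0, 0, 0, 0]
    - [0, 0, 0.03, 0, 0, 0, 0]
    - [0, 0, 0.03, 0, 0, 0, 0]

```text
time_s: 7.0
tool_pos: [0.6213, 0.1886, 0.0737]
tool_rot: [-180.0, 0.0, 90.0]
force: [-0.7, 0.6, -0.5]
grip_width: 0.0006
grasp_force: 0.0
```

Request:
apply_moves:
  moves:
    - [0, 0, 0.01, 0, 0, 0, 0]
    - [0, 0, 0.02, 0, 0, 0, 0]
    - [0, 0, 0.02, 0, 0, 0, 0]

```text
time_s: 7.3
tool_pos: [0.6217, 0.1888, 0.0702]
tool_rot: [180.0, 0.0, 90.0]
force: [0.2, 0.5, -0.1]
grip_width: 0.0002
grasp_force: 0.0
```

```bash
cat >> h.py <<'E'
def sidetip(c0,c1,r0,r1,n=60):
    im=viewer.read_camera('side')[r0:r1,c0:c1].max(2)
    ys,xs=np.nonzero(im<n);m=ys>=ys.max()-1;return c0+xs[m].mean(),r0+ys.max()+1
E
python3 - <<'E'
from h import *
print(sidetip(328,352,130,185))
im=viewer.read_camera('side')[150:180,338:344].max(2).mean(1).round();print(im)
print([(b['location'],round(b['conf'],2)) for c in ('side','wrist') for b in boxes_of(c,'plunger_top')[:2]])
E
```

```text
(np.float64(340.72727272727275), np.int64(169))
[ 85.  48.  18.  20.  20.  17.  20.  22.  18.  18.  21.  24.  20.  22.
  23.  24.  20.  26.  34.  91. 118. 110.  98.  93.  98. 100. 102. 106.
 108. 107.]
[([339.6, 171.6], 0.56), ([317.3, 223.4], 0.74)]
```

Request:
apply_moves:
  moves:
    - [0, 0, 0.01, 0, 0, 0, 0]
    - [0, 0, 0.02, 0, 0, 0, 0]
    - [0, 0, 0.02, 0, 0, 0, 0]

```text
time_s: 7.8
tool_pos: [0.6217, 0.1889, 0.0664]
tool_rot: [180.0, 0.0, 90.0]
force: [-1.5, 0.2, 3.6]
grip_width: 0.0
grasp_force: 2.0
```

```bash
python3 - <<'E'
from h import *
print(sidetip(328,352,130,190),env.get_obs()['force'])
print([(b['location'],round(b['conf'],2)) for c in ('side','wrist') for b in boxes_of(c,'plunger_top')[:2]])
E
```

```text
(np.float64(340.72727272727275), np.int64(170)) [-0.56069729 -0.41560646  4.12654184]
[([339.8, 172.1], 0.39), ([317.3, 223.4], 0.74)]
```

Request:
apply_moves:
  moves:
    - [0, 0, 0.01, 0, 0, 0, 0]
    - [0, 0, 0.02, 0, 0, 0, 0]
    - [0, 0, 0.03, 0, 0, 0, 0]
    - [0, 0, 0.04, 0, 0, 0, 0]
    - [0, 0, 0.05, 0, 0, 0, 0]
    - [0, 0, 0.06, 0, 0, 0, 0]
    - [0, 0, 0.07, 0, 0, 0, 0]
    - [0, 0, 0.08, 0, 0, 0, 0]
    - [0, 0, 0.09, 0, 0, 0, 0]
    - [0, 0, 0.1, 0, 0, 0, 0]
    - [0, 0, 0.11, 0, 0, 0, 0]
    - [0, 0, 0.12, 0, 0, 0, 0]
    - [0, 0, 0.12, 0, 0, 0, 0]

```text
time_s: 9.25
tool_pos: [0.6217, 0.1888, 0.043]
tool_rot: [180.0, 0.0, 90.0]
force: [-2.4, -0.8, 9.1]
grip_width: 0.0006
grasp_force: 4.3
```

Request:
apply_moves:
  moves:
    - [0, 0, 0.01, 0, 0, 0, 0]
    - [0, 0, 0.02, 0, 0, 0, 0]
    - [0, 0, 0.025, 0, 0, 0, 0]
    - [0, 0, 0.025, 0, 0, 0, 0]

```text
time_s: 9.65
tool_pos: [0.6218, 0.1888, 0.0419]
tool_rot: [179.9, 0.1, 90.0]
force: [-10.3, -4.7, 27.4]
grip_width: 0.0005
grasp_force: 13.6
```

```bash
python3 - <<'E'
from h import *
im=viewer.read_camera('wrist');im2=viewer.read_camera('side')
print([(c,b['location'],round(b['conf'],2)) for c in ('side','wrist') for b in boxes_of(c,'tealight_a_center')[:3]])
a=cv2.resize(im[0:250,60:460],(640,400));b=cv2.resize(im2[140:240,290:365],(300,400),interpolation=2)
cv2.imwrite('pics/p3.png',cv2.resize(np.hstack([a,b]),(800,340))[:,:,::-1])
o=env.get_obs();print(o['tool_pos'],o['force'])
E
```

```text
[('wrist', [136.5, 240.7], 0.86)]
[0.62177941 0.18880949 0.04186714] [-9.43759524 -5.19540766 26.91093218]
```

Request:
apply_moves:
  moves:
    - [0, 0, -0.015, 0, 0, 0, 0]
    - [0, 0, -0.03, 0, 0, 0, 0]
    - [0, 0, -0.05, 0, 0, 0, 0]
    - [0, 0, -0.07, 0, 0, 0, 0]
    - [0, 0, -0.1, 0, 0, 0, 0]
    - [0, 0, -0.13, 0, 0, 0, 0]
    - [0, 0, -0.17, 0, 0, 0, 0]
    - [0, 0, -0.25, 0, 0, 0, 0.15]
    - [0, 0, -0.4, 0, 0, 0, 0.3]
    - [0, 0, -0.4, 0, 0, 0, 0.3]

```text
time_s: 10.85
tool_pos: [0.6241, 0.1902, 0.1219]
tool_rot: [179.6, -0.1, 90.0]
force: [-0.3, 0.2, 1.5]
grip_width: 0.0173
grasp_force: 0.0
```

```bash
python3 - <<'E'
from h import *
o=env.get_obs();print(o['tool_pos'],o['force'],o['grip_width'])
im=viewer.read_camera('wrist');im2=viewer.read_camera('side');W=viewer.get_calibration('wrist');D=viewer.get_calibration('side')
viewer.read_camera('scene');S=viewer.get_calibration('scene')
C={'wrist':W,'side':D,'scene':S}
for c in C:
  for t in ('tealight_a_center','plunger_top','dispenser'):
    for b in boxes_of(c,t)[:3]: print(c,t,b['location'],round(b['conf'],2),plane(C[c],b['location'],.108 if t[0]=='p' else .0095))
a=cv2.resize(im[0:250,60:460],(640,400));b=cv2.resize(im2[140:240,290:365],(300,400),interpolation=2)
cv2.imwrite('pics/p4.png',cv2.resize(np.hstack([a,b]),(800,340))[:,:,::-1])
E
```

```text
[0.62405837 0.19015897 0.12193207] [-0.34247126  0.22698267  1.50464532] 0.01734430030039174
wrist tealight_a_center [175.9, 207.9] 0.93 [0.48875149 0.16642831 0.0095    ]
wrist tealight_a_center [302.2, 196.6] 0.73 [0.61253101 0.17786219 0.0095    ]
wrist plunger_top [307.3, 220.1] 0.86 [0.61902631 0.18891703 0.108     ]
wrist dispenser [301.3, 197.2] 0.72 [0.61165191 0.17725784 0.0095    ]
side tealight_a_center [292.9, 201.6] 0.53 [0.47965654 0.16802072 0.0095    ]
side dispenser [333.7, 191.3] 0.73 [0.60810397 0.22760017 0.0095    ]
scene tealight_a_center [253.2, 231.5] 0.69 [0.48741002 0.168768   0.0095    ]
scene plunger_top [273.5, 186.2] 0.7 [0.59806314 0.16736715 0.108     ]
scene dispenser [273.4, 204.7] 0.84 [0.65165553 0.20355382 0.0095    ]
```

View pics/p4.png

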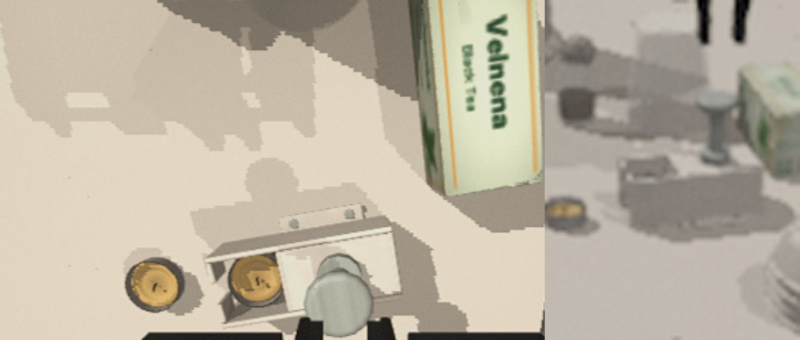

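The tealight is out at (155,285) in the left half, the plunger is up again, and the second tealight has dropped. The tealight sits at about (0.488, 0.166). I'll place the open fork behind it.

Request:
apply_moves:
  moves:
    - [0, 0, 0, 0, 0, 0, 0.3]
    - [0.03, -0.15, 0, 0, 0, 0, 0.3]
    - [0.06, -0.35, 0, 0, 0, -0.02, 0.3]
    - [0.09, -0.5, 0, 0, 0, -0.04, 0.3]
    - [0.105, -0.62, 0, 0, 0, -0.056, 0.3]
    - [0.105, -0.7, 0, 0, 0, -0.056, 0.3]
    - [0.105, -0.7, 0.1, 0, 0, -0.056, 0.3]
    - [0.105, -0.7, 0.25, 0, 0, -0.056, 0.3]
    - [0.105, -0.7, 0.35, 0, 0, -0.056, 0.3]
    - [0.105, -0.7, 0.35, 0, 0, -0.056, 0.3]

```text
time_s: 12.45
tool_pos: [0.4793, 0.2087, 0.0447]
tool_rot: [-179.7, 0.1, 94.8]
force: [-0.2, -0.4, -0.6]
grip_width: 0.0261
grasp_force: 0.0
```

```bash
python3 - <<'E'
from h import *
o=env.get_obs();print(o['time_s'],o['tool_pos'],o['tool_rot'],o['force'],o['grip_width'],o['qpos'])
im2=viewer.read_camera('side')
D=viewer.get_calibration('side')
dk=(im2[120:215,265:330].max(2)<60);ys,xs=np.nonzero(dk)
for r in range(120,215,3): 
    q=xs[ys==r-120]; 
    if len(q): print(r,q.min()+265,q.max()+265,len(q),end=' | ')
t=np.array(o['tool_pos'])
print(proj(D,[t,t+[0,-.0095,.038],[.488,.166,.0075]]))
W=viewer.get_calibration('wrist');viewer.read_camera('wrist')
for b in boxes_of('wrist','tealight_a_center')[:3]: print(b['location'],b['conf'],plane(W,b['location'],.0095))
E
```

```text
12.45 [0.47927981 0.20872154 0.04469881] [-1.79711522e+02  6.35119209e-02  9.48341749e+01] [-0.18412369 -0.44267613 -0.60022639] 0.026126573513948138 [ 18.46800453  16.09210637 -50.27801944 108.80177709  13.92543209
  61.76463615 -32.59929568]
120 273 299 27 | 123 273 297 25 | 126 273 297 25 | 129 273 297 25 | 132 273 297 25 | 135 265 322 48 | 138 265 323 46 | 141 265 324 60 | 144 265 324 26 | 147 298 322 14 | 150 277 322 29 | 153 277 322 22 | 156 282 301 8 | 159 283 301 9 | 162 284 300 7 | 165 284 299 6 | 168 285 299 5 | 171 285 299 6 | 174 286 299 5 | [[292.30139086 184.97202008]
 [291.98027811 174.86742266]
 [295.73187548 202.43118599]]
[317.5, 257.4] 0.87 [0.48808848 0.16927932 0.0095    ]
```

Request:
apply_moves:
  moves:
    - [0, 0.02, 0.08, 0, 0, 0, 0.3]
    - [0, 0.02, 0.16, 0, 0, 0, 0.3]
    - [0, 0.02, 0.24, 0, 0, 0, 0.3]
    - [0, 0.02, 0.29, 0, 0, 0, 0.3]
    - [0, 0.02, 0.33, 0, 0, 0, 0.3]
    - [0, 0.02, 0.35, 0, 0, 0, 0.3]
    - [0, 0.02, 0.37, 0, 0, 0, 0.3]
    - [0, 0.02, 0.38, 0, 0, 0, 0.3]
    - [0, 0.02, 0.38, 0, 0, 0, 0.3]

```text
time_s: 13.5
tool_pos: [0.4856, 0.2101, -0.0289]
tool_rot: [180.0, 0.0, 94.8]
force: [-0.6, 0.1, -0.4]
grip_width: 0.0261
grasp_force: 0.0
```

```bash
cat > chk.py <<'E'
from h import *
def chk(r0,r1,c0,c1,name=None):
    o=env.get_obs();print(o['time_s'],o['tool_pos'],o['force'],o['qpos'].round(0))
    im2=viewer.read_camera('side');D=viewer.get_calibration('side')
    dk=(im2[r0:r1,c0:c1].max(2)<60);ys,xs=np.nonzero(dk);print('tiprow',ys.max()+r0+1,sorted(set(xs[ys>=ys.max()-2]+c0)))
    t=np.array(o['tool_pos']);print(proj(D,[t+[0,-.0095,.038]]))
    W=viewer.get_calibration('wrist');S=viewer.get_calibration('scene');viewer.read_camera('wrist');viewer.read_camera('scene')
    for n,c in (('wrist',W),('side',D),('scene',S)):
        for b in boxes_of(n,'tealight_a_center')[:3]: print(n,b['location'],round(b['conf'],2),plane(c,b['location'],.0095).round(4))
    if name: cv2.imwrite(name,cv2.resize(im2[120:300,230:390],(710,600)[:2],interpolation=2)[:,:,::-1])
E
python3 -c "
from chk import *
chk(170,225,265,312)"
```

```text
13.5 [ 0.48563162  0.21014122 -0.02887751] [-0.57716667  0.14410426 -0.35142276] [ 15.  23. -47. 111.  20.  54. -37.]
tiprow 197 [np.int64(289), np.int64(300), np.int64(301)]
[[294.73519256 196.53738549]]
wrist [313.7, 322.1] 0.75 [0.4906 0.1657 0.0095]
side [294.1, 203.1] 0.48 [0.4831 0.1585 0.0095]
scene [270.6, 184.2] 0.38 [0.7711 0.2902 0.0095]
```

Request:
apply_moves:
  moves:
    - [0, 0, 0.008, 0, 0, 0, 0.3]
    - [-0.02, 0, 0.015, 0, 0, 0, 0.3]
    - [-0.05, 0, 0.015, 0, 0, 0, 0.3]
    - [-0.07, 0, 0.015, 0, 0, 0, 0.3]
    - [-0.09, 0, 0.015, 0, 0, 0, 0.3]
    - [-0.11, 0, 0.015, 0, 0, 0, 0.3]
    - [-0.13, 0, 0.015, 0, 0, 0, 0.3]
    - [-0.15, 0, 0.015, 0, 0, 0, 0.3]
    - [-0.18, 0, 0.015, 0, 0, 0, 0.3]
    - [-0.21, 0, 0.015, 0, 0, 0, 0.3]
    - [-0.24, 0, 0.015, 0, 0, 0, 0.3]
    - [-0.27, 0, 0.015, 0, 0, 0, 0.3]
    - [-0.3, 0, 0.015, 0, 0, 0, 0.3]
    - [-0.33, 0, 0.015, 0, 0, 0, 0.3]
    - [-0.36, 0, 0.015, 0, 0, 0, 0.3]
    - [-0.38, 0, 0.015, 0, 0, 0, 0.3]
    - [-0.4, 0, 0.015, 0, 0, 0, 0.3]
    - [-0.4, 0, 0.015, 0, 0, 0, 0.3]

```text
time_s: 15.6
tool_pos: [0.4924, 0.1297, -0.0319]
tool_rot: [-180.0, 0.0, 94.8]
force: [0.7, -0.8, 0.5]
grip_width: 0.026
grasp_force: 0.0
```

```bash
python3 -c "
from chk import *
chk(170,232,265,312)"
```

```text
15.6 [ 0.49237517  0.12968703 -0.03191844] [ 0.68968606 -0.8141326   0.49293573] [ 24.  20. -46. 114.  19.  53. -28.]
tiprow 211 [np.int64(291), np.int64(292), np.int64(304)]
[[297.55686487 210.46748831]]
wrist [314.6, 309.6] 0.86 [0.4968 0.0961 0.0095]
side [297.0, 212.9] 0.69 [0.4904 0.1006 0.0095]
```

Request:
apply_moves:
  moves:
    - [-0.02, 0, 0, 0, 0, 0, 0.3]
    - [-0.05, 0, 0, 0, 0, 0, 0.3]
    - [-0.09, 0, 0, 0, 0, 0, 0.3]
    - [-0.13, 0, 0, 0, 0, 0, 0.3]
    - [-0.17, 0, 0, 0, 0, 0, 0.3]
    - [-0.21, 0, 0, 0, 0, 0, 0.3]
    - [-0.25, 0, 0, 0, 0, 0, 0.3]
    - [-0.29, 0, 0, 0, 0, 0, 0.3]
    - [-0.33, 0, 0, 0, 0, 0, 0.3]
    - [-0.37, 0, 0, 0, 0, 0, 0.3]
    - [-0.41, 0, 0, 0, 0, 0, 0.3]
    - [-0.45, 0, 0, 0, 0, 0, 0.3]
    - [-0.49, 0, 0, 0, 0, 0, 0.3]
    - [-0.53, 0, 0, 0, 0, 0, 0.3]
    - [-0.57, 0, 0, 0, 0, 0, 0.3]
    - [-0.61, 0, 0, 0, 0, 0, 0.3]
    - [-0.64, 0, 0, 0, 0, 0, 0.3]
    - [-0.66, 0, 0, 0, 0, 0, 0.3]
    - [-0.67, 0, 0, 0, 0, 0, 0.3]

```text
time_s: 17.8
tool_pos: [0.5036, -0.0035, -0.0319]
tool_rot: [-180.0, 0.0, 94.8]
force: [-0.4, 0.0, -0.2]
grip_width: 0.0264
grasp_force: 0.1
```

```bash
python3 -c "
from chk import *
chk(170,250,265,320,'pics/p5.png')"
```

```text
17.8 [ 0.50355753 -0.00353087 -0.03189346] [-0.44203968  0.03385549 -0.18071549] [ 37.  19. -44. 115.  17.  52. -11.]
tiprow 246 [np.int64(283), np.int64(284), np.int64(285)]
[[303.04970752 236.06100006]]
wrist [316.2, 310.2] 0.77 [ 0.5089 -0.0381  0.0095]
side [302.6, 239.7] 0.51 [ 0.5017 -0.0346  0.0095]
scene [315.1, 249.0] 0.7 [ 0.4979 -0.0272  0.0095]
```

View pics/p5.png

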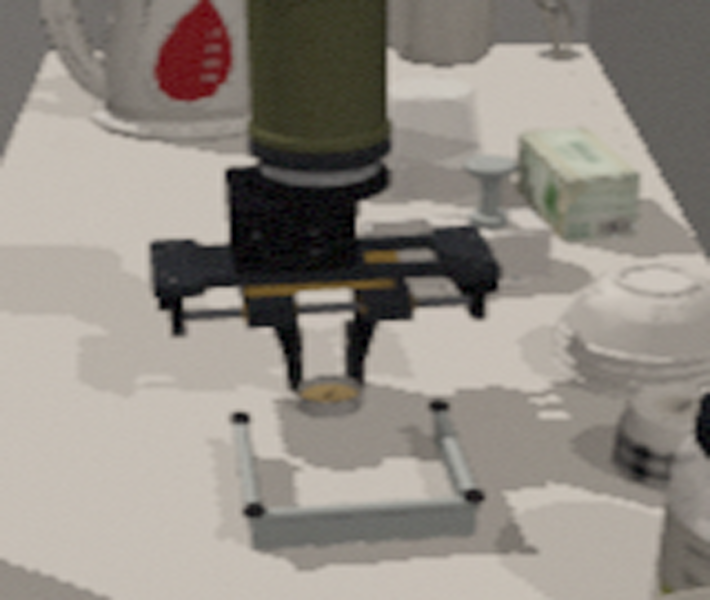

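The side view shows the fork cradling the tealight at (330,392), lined up with the warmer's mouth. The rim balls are at (240,418) and (438,405). I'll push it in.

Request:
apply_moves:
  moves:
    - [-0.02, 0, 0, 0, 0, 0, 0.3]
    - [-0.05, 0, 0, 0, 0, 0, 0.3]
    - [-0.09, 0, 0, 0, 0, 0, 0.3]
    - [-0.13, 0, 0, 0, 0, 0, 0.3]
    - [-0.17, 0, 0, 0, 0, 0, 0.3]
    - [-0.21, 0, 0, 0, 0, 0, 0.3]
    - [-0.25, 0, 0, 0, 0, 0, 0.3]
    - [-0.29, 0, 0, 0, 0, 0, 0.3]
    - [-0.33, 0, 0, 0, 0, 0, 0.3]
    - [-0.37, 0, 0, 0, 0, 0, 0.3]
    - [-0.41, 0, 0, 0, 0, 0, 0.3]
    - [-0.45, 0, 0, 0, 0, 0, 0.3]
    - [-0.48, 0, 0, 0, 0, 0, 0.3]
    - [-0.5, 0, 0, 0, 0, 0, 0.3]
    - [-0.52, 0, 0, 0, 0, 0, 0.3]
    - [-0.535, 0, 0, 0, 0, 0, 0.3]
    - [-0.545, 0, 0, 0, 0, 0, 0.3]
    - [-0.55, 0, 0, 0, 0, 0, 0.3]

```text
time_s: 19.9
tool_pos: [0.5128, -0.1128, -0.0319]
tool_rot: [180.0, 0.0, 94.8]
force: [1.1, -0.0, 0.3]
grip_width: 0.0264
grasp_force: 0.1
```

```bash
python3 -c "
from chk import *
chk(170,258,290,325)"
```

```text
19.9 [ 0.5127952  -0.11278789 -0.03185308] [ 1.07015795 -0.0154923   0.31463889] [ 45.  21. -41. 112.  17.  53.   1.]
tiprow 258 [np.int64(300), np.int64(301), np.int64(302), np.int64(314), np.int64(315), np.int64(316), np.int64(317)]
[[308.62537852 261.90018844]]
wrist [316.1, 313.1] 0.61 [ 0.5183 -0.1492  0.0095]
side [308.5, 267.6] 0.64 [ 0.5113 -0.1477  0.0095]
scene [354.7, 260.4] 0.59 [ 0.5032 -0.1422  0.0095]
```

Request:
apply_moves:
  moves:
    - [0.03, 0, 0, 0, 0, 0, 0.3]
    - [0.06, 0, 0, 0, 0, 0, 0.3]
    - [0.1, 0, 0, 0, 0, 0, 0.3]
    - [0.1, 0, -0.1, 0, 0, 0, 0.3]
    - [0.1, 0, -0.3, 0, 0, 0, 0.3]
    - [0.2, 0, -0.5, 0, 0, 0, 0.3]
    - [0.4, 0, -0.7, 0, 0, 0, 0.3]
    - [0.6, 0, -0.9, 0, 0, 0, 0.3]
    - [0.8, 0, -1, 0, 0, 0, 0.3]
    - [1, 0, -1, 0, 0, 0, 0.3]
    - [1, 0, -1, 0, 0, 0, 0.3]

```text
time_s: 21.3
tool_pos: [0.4952, 0.0956, 0.1701]
tool_rot: [179.8, -0.1, 95.5]
force: [0.4, 0.1, -0.7]
grip_width: 0.0261
grasp_force: 0.0
```

```bash
python3 - <<'E'
from h import *
o=env.get_obs();print(o['time_s'],o['tool_pos'],o['force'])
for n in ('side','scene'):
    im=viewer.read_camera(n);c=viewer.get_calibration(n)
    for t in ('tealight_a_center','warmer','checked_cup','spoon','salt'):
        for b in masks_of(n,t)[:2]: print(n,t,b['location'],round(b['conf'],2),plane(c,b['location'],.01).round(4))
    if n=='side':cv2.imwrite('pics/p6.png',cv2.resize(im[120:300,230:390],(710,600),interpolation=2)[:,:,::-1])
    print(proj(c,[[.5136,-.139,.0095]]))
E
```

```text
21.3 [0.49520366 0.09564476 0.17008118] [ 0.3912727   0.12568873 -0.70028785]
side warmer [311.6, 273.4] 0.64 [ 0.5172 -0.1693  0.01  ]
side checked_cup [375.4, 251.0] 0.97 [ 0.6761 -0.095   0.01  ]
side checked_cup [328.7, 333.7] 0.38 [ 0.5393 -0.3441  0.01  ]
side spoon [330.4, 329.0] 0.75 [ 0.5435 -0.3331  0.01  ]
side spoon [334.0, 193.1] 0.38 [0.6077 0.2144 0.01  ]
side salt [297.7, 165.3] 0.51 [0.5001 0.4379 0.01  ]
[[309.30847114 265.18382809]]
scene tealight_a_center [353.7, 259.4] 0.55 [ 0.5053 -0.1384  0.01  ]
scene warmer [354.6, 265.3] 0.61 [ 0.4825 -0.1508  0.01  ]
scene warmer [261.1, 216.0] 0.38 [0.5718 0.1975 0.01  ]
scene checked_cup [371.9, 221.7] 0.85 [ 0.7109 -0.1092  0.01  ]
scene checked_cup [260.3, 214.5] 0.66 [0.5781 0.2046 0.01  ]
scene spoon [427.4, 288.1] 0.5 [ 0.4854 -0.3415  0.01  ]
scene salt [201.1, 205.6] 0.54 [0.531  0.3965 0.01  ]
[[355.14519816 258.02625625]]
```

View pics/p6.png

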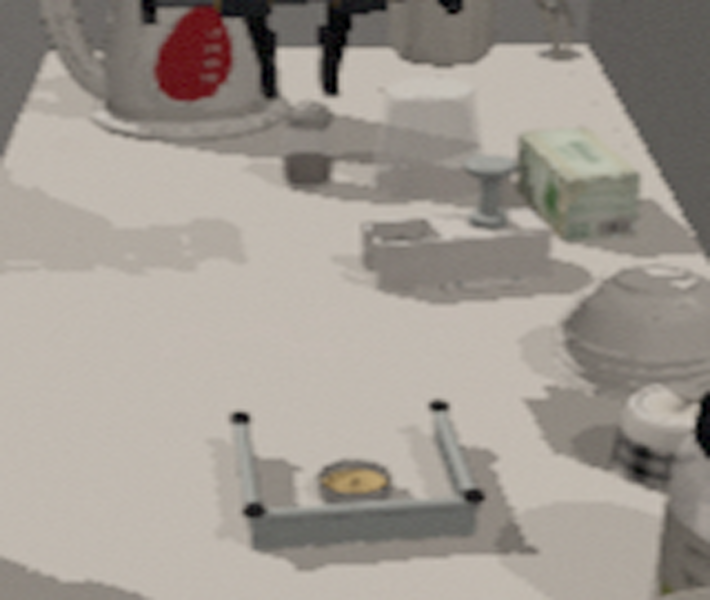

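The side view shows the tealight standing at (355,481), within a few mm of the warmer's predicted middle, with the plunger up and the arm clear.

```bash
python3 -c "
from h import *
print(env.sign_off())"
```

```text
the job is handed in; nothing more can be done
None
```

I pressed the plunger once, pushed the single tealight into the warmer to within a few mm of its middle by the camera, and handed the job in at about 21 s; the sign-off returned no verdict.

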